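# Run the lens under the curing lamp to the switch click

### The arm

A 7-joint arm with a two-finger parallel gripper is mounted at the origin on the work surface. World frame = base frame: x ahead of the robot, y to its left, z up, the work surface at z = 0. Lengths are in m, angles in rad, forces in N, time in s.
With the tool pointing down it reaches from about 0.35 to 0.775 m from the base axis. Payload 3.1 kg.
Tool frame: the origin (TCP) lies between the finger pads; the fingertips stand 11 mm ahead of it and the grasp point (between the pads) lies 8 mm behind it; z points along the fingers, y is the line along which they close (so a half turn about z gives the same grasp; the last joint's range is limited). The gripper opens to 85 mm and grips with 20 to 120 N. Pads are 22 mm wide; open, the fingers measure 114 mm over their backs; the gripper's body (76 mm by 85 mm) begins 54 mm behind the grasp point. The pads swing forward as they close: fully open they stand 13 mm farther back than shut.
Start: joints at [-1.388, 0.311, 0.014, 1.512, -0.004, 1.319, -0.027], TCP at [0.123, 0.536, 0.242] pointing down, gripper open.
Joint ranges: [-2.7, 2.7], [-0.3, 1.91], [-1.27, 1.3], [0.12, 2.57], [-1.44, 4.58], [0.2, 2.03], [-3.05, 3.05]. Speed limits (rad/s): [2.79, 2.79, 3.14, 3.14, 3.14, 3.14, 3.14].

### API

Orientations are given as a rotation vector (axis times angle).
In Python, from station import r gives the robot as it stands.
- The arm moves only by the tool arm_command, never from a script. Its argument "plan" is a list of rows, each a list of 3 entries, a list of its own where there are three numbers: the shift along the world's x, y, z as a fraction of full scale, then the turn about the world's z as a fraction of full scale, then the closure, from 0 (fully open) to 1 (shut). A call has 1 to 12 rows; each row shifts and turns the commanded pose from where the row before left it; what a row does not reach is not made up. Full scale, the value 1, is 0.03 m for a shift and 0.1 rad for a turn. A row lasts 1/10 s, in which the tool goes at most 50 mm and 8.59 degrees, less where a joint would pass 70% of its speed; a pose out of reach is approached as far as the arm can. A call with a number of a shift or a turn outside -1 to 1 is refused whole. A call with a gripper value outside its range is refused whole. The fingers move at their own pace and stop on an object; "grip_force" is the grip in N (left out, the last holds). Time passes only in rows, so rows that do not move let the fingers close. It gives the time, the measured TCP pose, the force, the opening and the grip force at its end, in the units of the state.
- r.get_obs(): the state, without advancing time (a new reading comes with each control period).
- r.read_camera(name): name is "side" or "top"; returns the picture (384x512x3 uint8, red, green, blue); there is no depth.
- r.camera_model(name): a dict with "fx", "fy", "cx", "cy" (pixels), "k1" (the pictures are not rectified: a ray, as slopes to the right and down, at radius r is drawn at 1 + k1 r^2 times it, then the intrinsics apply), "cam_to_world" (4x4, takes a point from camera to world coordinates). Camera axes: x right, y down, z forward; pixel columns grow to the right and rows downward; lengths in m; the calibration is good to about 2 mm. A picture is of the moment at which its call begins. camera_model takes no time and is no camera call.
- r.hand_in(): hands the job in; it is judged then, once.
The state is a dict: "time": time; "qpos": joint angles; "qd": joint speeds; "effort": joint torques, N m; "eef_pos": TCP position; "ee_rot": TCP orientation; "contact_force": force on the tool from outside, world axes, zero at the start; "ft_torque": the same for the moment, N m; "grip_width": finger opening in m; "grip_force": force on a finger pad.
Only numpy, scipy, OpenCV 4.12 (cv2) and the standard library are available. Lean on these libraries where they do the work, as an engineer would, in place of code of your own. Each camera call takes 0.05 s, during which the arm holds its last target. There are 200 camera calls.

### The job

Bring the lens under the curing lamp: slide the carriage by its knob towards the lamp head until its striker has pressed the roller lever microswitch just past its click, and leave it standing there with the switch made. The slide has no stop of its own there, so never let the lever be pushed on beyond its overtravel limit. Keep off the lens and leave the things around the slide where they stand.

Things in the scene. Friction and masses are not known exactly. Their poses are not given: they have to be found in the camera images.
- station: Fixed curing slide: dark base plate 130 x 400 mm on rubber feet, two 12 mm steel shafts (axes 40 mm high, 45 mm either side of the middle), an aluminium end block (52 mm high) at each end. Origin: centre of the base at table height. Its +y axis is the rail direction, in which the carriage goes to the lamp head; z up.
- carriage (a joint): Position (m) of the aluminium carriage along the rail: 0 at the end away from the lamp head, growing along the station's +y, to 0.21. Carriage plate 120 mm wide, 140 mm long, top 64 mm above the table. It slides with about 2.5 N of drag and stays where it is left (the switch spring cannot push it back).
- knob (a point): Centre of the carriage's upright round black knob, 22 mm diameter, 26 mm tall (104 to 130 mm above the table), on a 14 mm steel stem, at the trailing end, 132 mm behind the striker's face. It moves with the carriage and does not turn. Nothing taller than the lens cell within 75 mm of it; take it from above.
- striker_face (a point): Middle of the front face of the carriage's striker, a steel plate 50 mm wide, 28 mm high (48 to 76 mm above the table) on its leading edge, 32 mm off the middle line on the station's -x side. Distance along the rail from this face to the switch case's front face: 28.4 mm at first touch of the roller, 19.7 mm at the click, 13.8 mm at the overtravel limit; about 16.5 mm is a good stop.
- lamp_head: Fixed block across the rail (its place along it varies) with a post, a slanting black lamp gun (up to 235 mm high, on the station's +x side) and the dark microswitch, case 50 x 24 x 17.5 mm, its long side across the rail. Axes as the station's. Origin: at table height, on the rail's middle line, straight below the switch case's front face (the face towards the carriage).
- switch_lever (a joint): Angle (rad) of the microswitch's steel roller lever about its upright hinge pin: 0 at rest, growing as the roller is pushed along the station's +y. It clicks at 0.15; overtravel limit 0.25; hard stop 0.29. A soft spring returns it (0.3 N at the roller at rest, 1.2 N at the stop). The click shows in no other reading.
- roller_centre (a point): Axis of the small white roller, 10 mm diameter, 7 mm tall, 63 mm above the table, at the free end of the lever, 60 mm from its hinge pin. It moves with the lever: 8.7 mm along the rail from rest to the click, 14.6 mm from rest to the overtravel limit.
- lens (a point): Top middle of the glass lens (83 mm above the table) in its round aluminium cell, 46 mm diameter, 16 mm tall, 52 mm at its black foot, clipped on the carriage plate 88 mm ahead of the knob's axis. Not to be touched.
- optics_tray: Bystander: shallow clear tray 105 x 135 x 14 mm of small square optics, loose on the bench. Origin under its centre.
- blower: Bystander: black rubber air blower with fins and a thin red nozzle, 75 mm wide, 146 mm tall, standing loose. Origin under its centre.
- solvent_bottle: Bystander: pinkish bottle with a steel cap, 60 mm diameter, 130 mm tall, standing loose. Origin under its centre.

How it is judged:
At the end, for the whole second after the job is handed in: The carriage stands still and its striker holds the switch lever past its click (0.15 rad) and short of the overtravel limit (0.25 rad): the striker's face 19.7 to 13.8 mm before the switch case's front face (value of joint switch_lever between 0.15 and 0.25 rad and velocity of joint carriage between -0.005 and 0.005 m/s); the robot touches nothing.
It fails at once if the switch lever is pressed beyond its overtravel limit (0.25 rad) (value of joint switch_lever above 0.25 rad).
It fails at once if the robot touches the lens or its cell (contact force between any of the fingers, the arm and lens_cell above 0.5 N).
It fails at once if the optics tray, the blower or the bottle is moved by more than 20 mm (distance of any of optics_tray, blower, solvent_bottle from where it was at the start of the episode above 0.02 m).
It also fails if it takes over 38 s, if anything falls off the work surface, if the arm or the gripper's body presses on something with over 40 N, if the wrist force passes 120 N, or if a joint passes its speed limit or range.

## Working session

There is one attempt and no reset: what is moved stays moved. The work goes in short steps, Python scripts to look and compute and a tool call to move; the robot and the scene stay as the last step left them, time stands still between calls to the robot, and variables do not carry over. Pictures are saved under pics/ and viewed, at most 10 in all, crops included, and the job is handed in when it is done.

Besides the shell and the picture viewer there is one more tool, called after "Emit:" as name(argument=value, ...), one argument or row to a line, values as JSON. arm_command: Moves the arm, as the interface text tells. Its arguments: {"type":"object","properties":{"plan":{"type":"array","items":{"type":"array"}},"grip_force":{"type":"number"}},"required":["plan"]}

```bash
mkdir -p pics
cat > h.py <<'E'
import numpy as np, cv2
from station import r
def snap(n,f):
    im=cv2.cvtColor(r.read_camera(n),cv2.COLOR_RGB2BGR); cv2.imwrite(f,im); return im
def K(n):
    m=r.camera_model(n); T=np.array(m['cam_to_world']); 
    return np.array([[m['fx'],0,m['cx']],[0,m['fy'],m['cy']],[0,0,1.]]),np.array([m['k1'],0,0,0.]),T
def px2w(n,u,v,z):
    k,d,T=K(n)
    # forward distortion: xd = x(1+k1 r^2), same as OpenCV
    p=cv2.undistortPoints(np.array([[[u,v]]],float),k,d)[0,0]
    ray=T[:3,:3]@np.array([p[0],p[1],1]); o=T[:3,3]
    return o+ray*(z-o[2])/ray[2]
def w2px(n,P):
    k,d,T=K(n); W=np.linalg.inv(T)
    return cv2.projectPoints(np.array(P,float).reshape(-1,1,3),cv2.Rodrigues(W[:3,:3])[0],W[:3,3],k,d)[0][:,0]
E
python3 - <<'E'
from h import *
a=snap('top','pics/t0.png');b=snap('side','pics/s0.png')
for n in('top','side'):print(K(n))
o=r.get_obs();print(o['time'],o['eef_pos'],o['ee_rot'],o['grip_width'])
E
```

```text
(array([[468.26978357,   0.        , 251.65873898],
       [  0.        , 468.26978357, 185.26697722],
       [  0.        ,   0.        ,   1.        ]]), array([-0.14113667,  0.        ,  0.        ,  0.        ]), array([[ 0.004912  , -0.99561203,  0.09344818,  0.53254508],
       [-0.99996063, -0.00558099, -0.0068989 ,  0.08303074],
       [ 0.00739016, -0.09341062, -0.99560024,  1.2565087 ],
       [ 0.        ,  0.        ,  0.        ,  1.        ]]))
(array([[402.04813677,   0.        , 253.11909896],
       [  0.        , 402.04813677, 187.05956326],
       [  0.        ,   0.        ,   1.        ]]), array([0.01359945, 0.        , 0.        , 0.        ]), array([[-0.98805394, -0.10175515,  0.1157381 ,  0.50793178],
       [-0.15407307,  0.66834025, -0.7277244 ,  0.9716175 ],
       [-0.00330272, -0.73686308, -0.67603394,  0.95481107],
       [ 0.        ,  0.        ,  0.        ,  1.        ]]))
0.1 [0.12243487 0.53554955 0.24131889] [-0.35225737 -3.12163445  0.00335756] 0.0854417270599325
```

View pics/t0.png

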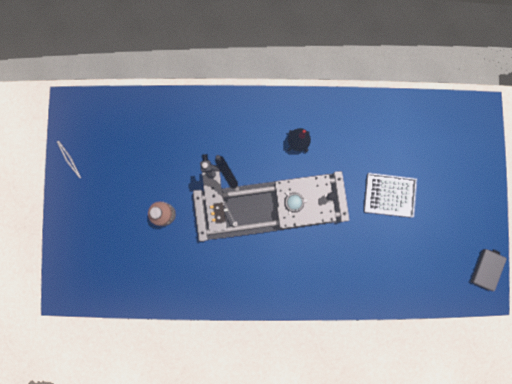

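View pics/s0.png

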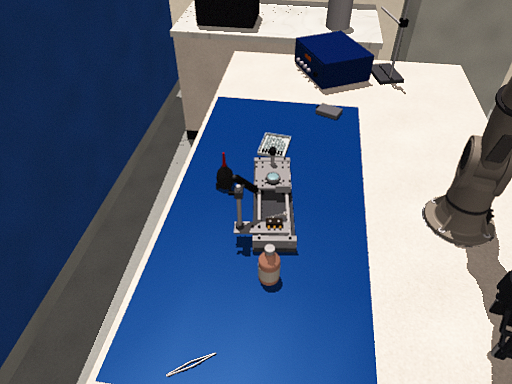

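Top view: the carriage is at about (305,202), the knob near (325,200), the lamp head near (212,190), and the rail runs toward image left (+y). The side view agrees. I'll enlarge both.

Run:
```python
import cv2
a=cv2.imread('pics/t0.png')[145:245,190:355];cv2.imwrite('pics/t0c.png',cv2.resize(a,None,fx=4.8,fy=4.8,interpolation=cv2.INTER_CUBIC))
b=cv2.imread('pics/s0.png')[140:255,220:310];cv2.imwrite('pics/s0c.png',cv2.resize(b,None,fx=5,fy=5,interpolation=cv2.INTER_CUBIC))
```

```text
(no output)
```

View pics/t0c.png

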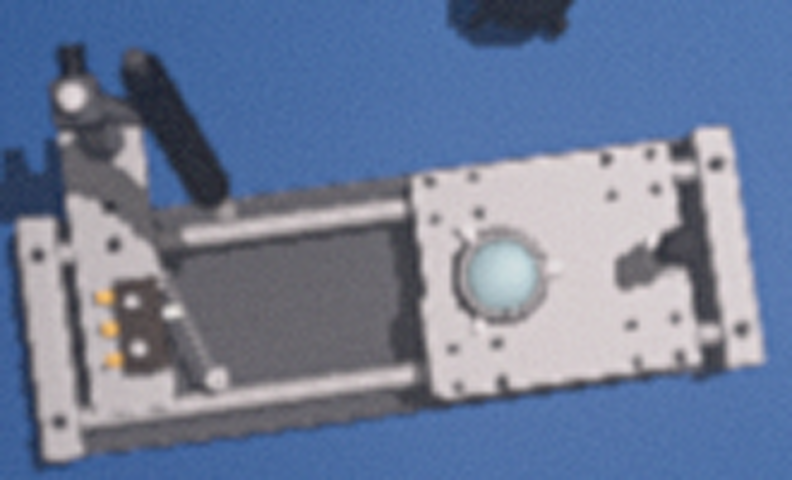

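View pics/s0c.png

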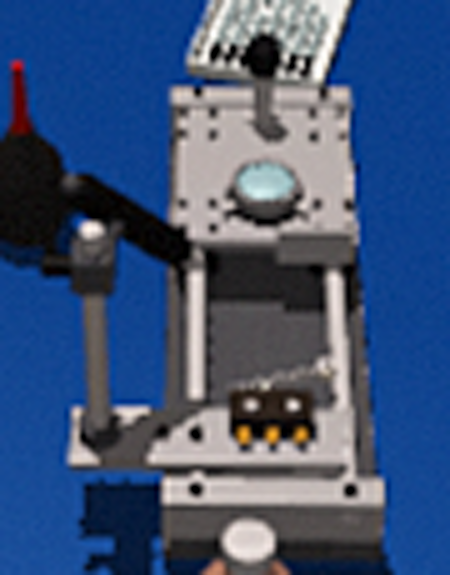

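Top crop: knob at (683,250), roller at (215,378), switch front face from (157,280) to (172,370). End block centres are at about (48,337) and (730,246). Side crop: knob centre (264,54), roller (325,367).

```bash
cat >> h.py <<'E'
def tri(ut,us):
    A=[];b=[]
    for n,p in(('top',ut),('side',us)):
        o=K(n)[2][:3,3]; d=px2w(n,*p,0.)-o; d/=np.linalg.norm(d); M=np.eye(3)-np.outer(d,d); A.append(M); b.append(M@o)
    x=np.linalg.lstsq(np.vstack(A),np.hstack(b),rcond=None)[0]; return x
tc=lambda u,v:((u+.5)/4.8-.5+190,(v+.5)/4.8-.5+145)
sc=lambda u,v:((u+.5)/5-.5+220,(v+.5)/5-.5+140)
E
python3 - <<'E'
from h import *
np.set_printoptions(precision=4,suppress=True)
P=lambda u,v,z:px2w('top',*tc(u,v),z)
L=P(48,337,.052);R=P(730,246,.052);d=(L-R);print('L',L,'R',R,np.linalg.norm(d))
u=d/np.linalg.norm(d);print('u',u,'yaw',np.degrees(np.arctan2(-u[0],u[1])))
kn=P(683,250,.13);rc=P(215,378,.066);f=[P(157,280,.072),P(172,370,.072)]
ks=px2w('side',*sc(264,54),.117);rs=px2w('side',*sc(325,367),.066)
print('knob',kn,ks,tri(tc(683,250),sc(264,54)));print('roller',rc,rs,tri(tc(215,378),sc(325,367)));print('face',f)
for n,x in(('kn',kn),('ks',ks),('rc',rc),('rs',rs),('f0',f[0]),('f1',f[1]),('lens',P(502,272,.08)),('lensS',px2w('side',*sc(268,185),.08))):print(n,(x-R)@u,(x-R)@[u[1],-u[0],0])
from scipy.spatial.transform import Rotation as Ro
print(Ro.from_rotvec(r.get_obs()['ee_rot']).as_matrix())
E
```

```text
L [0.5685 0.2082 0.052 ] R [ 0.6193 -0.1591  0.052 ] 0.37084311337630294
u [-0.137   0.9906  0.    ] yaw 7.871836852877674
knob [ 0.6116 -0.1194  0.13  ] [ 0.6147 -0.1235  0.117 ] [ 0.6135 -0.1214  0.1185]
roller [0.547  0.1181 0.066 ] [0.547  0.1162 0.066 ] [0.547 0.118 0.068]
face [array([0.5984, 0.1489, 0.072 ]), array([0.551 , 0.1406, 0.072 ])]
kn 0.04040410418296312 -0.00223343700768947
ks 0.03594270571639548 0.0003531492163666534
rc 0.2845212687546584 -0.03364521972755175
rs 0.28260451984624874 -0.03392214793051466
f0 0.3080296479280559 0.021440263892879598
f1 0.3062383279628981 -0.026613322251844686
lens 0.1276564785522686 0.0012445647938818388
lensS 0.1298797920374947 -0.0016852972314568004
[[-0.9749  0.2228 -0.0004]
 [ 0.2228  0.9749 -0.0021]
 [-0.0001 -0.0021 -1.    ]]
```

Emit:
arm_command(
  plan=[
    [[0.4, -0.5, 0], 0, 0],
    [[0.7, -0.9, 0], 0.3, 0],
    [[0.7, -0.95, 0], 0.3, 0],
    [[0.7, -0.95, 0], 0.3, 0],
    [[0.7, -0.95, 0], 0.3, 0],
    [[0.7, -0.95, 0], 0.3, 0],
    [[0.7, -0.95, 0], 0.3, 0],
    [[0.7, -0.95, 0], 0.3, 0],
    [[0.7, -0.95, 0], 0.3, 0],
    [[0.7, -0.95, 0], 0.3, 0],
    [[0.7, -0.95, 0], 0.3, 0],
    [[0.7, -0.95, 0], 0.3, 0],
  ],
)

```text
time: 1.3
eef_pos: [0.3659, 0.2077, 0.242]
ee_rot: [0.167, -3.137, 0.0]
contact_force: [1.6, 0.2, -0.4]
grip_width: 0.0852
grip_force: 0.0
```

Emit:
arm_command(
  plan=[
    [[0.7, -0.95, 0], 0.3, 0],
    [[0.7, -0.95, 0], 0, 0],
    [[0.7, -0.95, 0], 0, 0],
    [[0.7, -0.95, 0], 0, 0],
    [[0.7, -0.95, 0], 0, 0],
    [[0.7, -0.95, 0], 0, 0],
    [[0.7, -0.95, 0], 0, 0],
    [[0.7, -0.95, 0], 0, 0],
    [[0.7, -0.95, 0], 0, 0],
    [[0.7, -0.95, 0], 0, 0],
    [[0.7, -0.95, 0], 0, 0],
    [[0.5, -0.55, 0], 0, 0],
  ],
)

```text
time: 2.5
eef_pos: [0.6118, -0.1241, 0.2414]
ee_rot: [0.207, -3.133, 0.003]
contact_force: [-0.8, 0.2, 0.3]
grip_width: 0.0854
grip_force: 0.0
```

Emit:
arm_command(
  plan=[
    [[0, 0, -0.8], 0, 0],
    [[0, 0, -0.8], 0, 0],
    [[0, 0, 0], 0, 0],
  ],
)

```text
time: 2.8
eef_pos: [0.6088, -0.1198, 0.1898]
ee_rot: [0.211, -3.125, -0.004]
contact_force: [-0.3, 0.4, -0.4]
grip_width: 0.0851
grip_force: 0.0
```

Run:
```python
from h import *
a=snap('top','pics/t1.png');b=snap('side','pics/s1.png')
A=cv2.resize(a[145:245,190:355],None,fx=4,fy=4,interpolation=cv2.INTER_CUBIC)
B=cv2.resize(b[80:210,220:330],None,fx=3.08,fy=3.08,interpolation=cv2.INTER_CUBIC)
h=600
c=np.zeros((400,800,3),np.uint8);c[:, :460]=A[:,200:660];c[:,461:461+B.shape[1]]=B[:400,:339];cv2.imwrite('pics/c1.png',c)
o=r.get_obs();print(o['time'],o['eef_pos'],o['ee_rot'],o['contact_force'])
print(w2px('side',[o['eef_pos']]))
```

```text
2.9 [ 0.61123827 -0.12044882  0.19390514] [ 2.12806240e-01 -3.13284426e+00 -6.50868651e-04] [-1.32363706  0.32522189 -0.48485625]
[[274.03243284 132.35497491]]
```

View pics/c1.png

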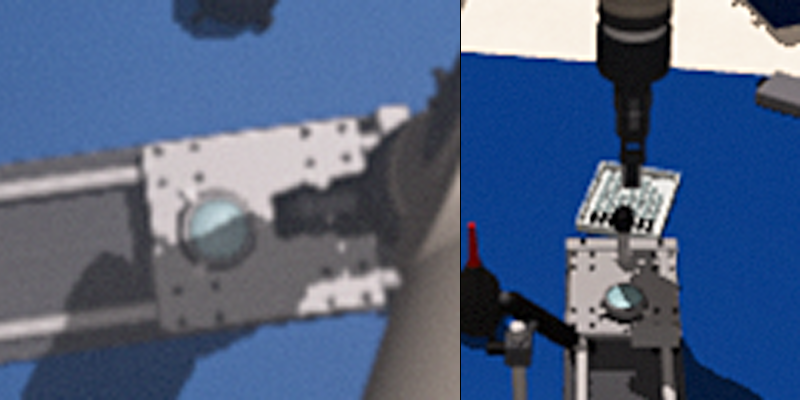

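Emit:
arm_command(
  plan=[
    [[0.1, 0, -0.6], 0, 0],
    [[0, 0, -0.6], 0, 0],
    [[0, 0, -0.6], 0, 0],
    [[0, 0, -0.6], 0, 0],
    [[0, 0, -0.4], 0, 0],
    [[0, 0, 0], 0, 0],
    [[0, 0, 0], 0, 0],
  ],
)

```text
time: 3.6
eef_pos: [0.6153, -0.121, 0.1114]
ee_rot: [-0.213, 3.133, -0.001]
contact_force: [0.2, -0.4, -0.4]
grip_width: 0.0854
grip_force: 0.0
```

Emit:
arm_command(
  plan=[
    [[0, 0, 0], 0, 0.7],
    [[0, 0, 0], 0, 0.8],
    [[0, 0, 0], 0, 0.9],
    [[0, 0, 0], 0, 1],
    [[0, 0, 0], 0, 1],
    [[0, 0, 0], 0, 1],
    [[0, 0, 0], 0, 1],
    [[0, 0, 0], 0, 1],
  ],
  grip_force=25,
)

```text
time: 4.4
eef_pos: [0.6147, -0.1206, 0.1107]
ee_rot: [-0.213, 3.134, 0.001]
contact_force: [-0.5, 1.3, 3.9]
grip_width: 0.0211
grip_force: 24.8
```

Emit:
arm_command(
  plan=[
    [[-0.023, 0.165, 0], 0, 1],
    [[-0.046, 0.33, 0], 0, 1],
    [[-0.046, 0.33, 0], 0, 1],
    [[-0.046, 0.33, 0], 0, 1],
    [[-0.046, 0.33, 0], 0, 1],
    [[-0.046, 0.33, 0], 0, 1],
    [[-0.046, 0.33, 0], 0, 1],
    [[-0.046, 0.33, 0], 0, 1],
    [[-0.046, 0.33, 0], 0, 1],
    [[0, 0, 0], 0, 1],
    [[0, 0, 0], 0, 1],
  ],
)

```text
time: 5.5
eef_pos: [0.6022, -0.0327, 0.1106]
ee_rot: [0.217, -3.133, -0.007]
contact_force: [-1.7, 1.5, 6.5]
grip_width: 0.0215
grip_force: 25.4
```

Run:
```python
from h import *
a=snap('top','pics/t2.png');b=snap('side','pics/s2.png')
A=cv2.resize(a[155:245,190:270],None,fx=5,fy=5,interpolation=cv2.INTER_CUBIC)
B=cv2.resize(b[155:245,235:310],None,fx=5,fy=5,interpolation=cv2.INTER_CUBIC)
cv2.imwrite('pics/c2.png',np.hstack([A,B]))
o=r.get_obs();print(o['time'],o['eef_pos'],o['ee_rot'],o['contact_force'],o['grip_width'])
```

```text
5.6 [ 0.60225708 -0.03269007  0.11063355] [ 0.2163688  -3.1329191  -0.00739627] [-2.55406651  1.54933846  7.92008005] 0.020860839791801002
```

View pics/c2.png

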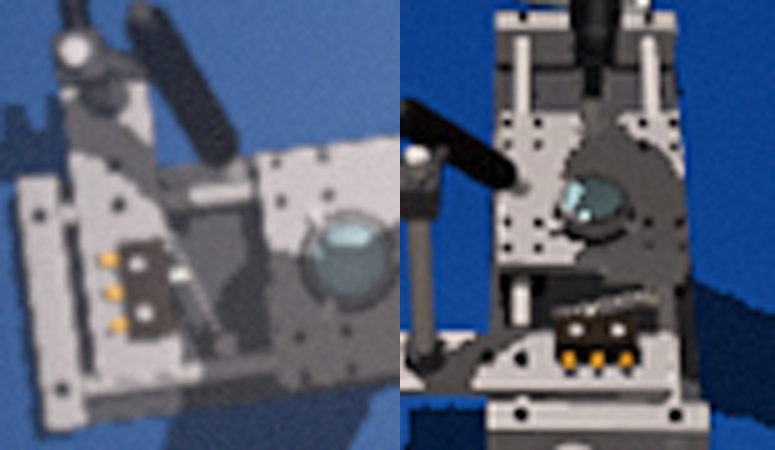

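Overview: the roller is at about (225,342) in the left crop and the carriage's leading edge at about (277,342), a gap of roughly 20 mm. The rest of the scene is undisturbed. I'll move on a little and compare.

Emit:
arm_command(
  plan=[
    [[-0.02, 0.14, 0], 0, 1],
    [[-0.02, 0.14, 0], 0, 1],
    [[-0.02, 0.14, 0], 0, 1],
    [[-0.02, 0.14, 0], 0, 1],
    [[-0.02, 0.14, 0], 0, 1],
    [[0, 0, 0], 0, 1],
    [[0, 0, 0], 0, 1],
    [[0, 0, 0], 0, 1],
  ],
)

```text
time: 6.4
eef_pos: [0.5995, -0.0136, 0.1106]
ee_rot: [0.214, -3.134, -0.003]
contact_force: [-0.9, -1.7, 6.0]
grip_width: 0.0212
grip_force: 25.2
```

Run:
```python
from h import *
E=[]
for i in range(6):
    a=r.read_camera('top');b=r.read_camera('side');E.append(r.get_obs()['eef_pos'])
    if i==0: A0,B0=a,b
E=np.array(E);print(r.get_obs()['time'],E.mean(0),E.std(0),r.get_obs()['contact_force'])
a=cv2.cvtColor(A0,4);b=cv2.cvtColor(B0,4);cv2.imwrite('pics/t3.png',a);cv2.imwrite('pics/s3.png',b)
f=lambda a:cv2.resize(a[198:240,215:265],None,fx=8,fy=8,interpolation=cv2.INTER_CUBIC)
g=lambda b:cv2.resize(b[198:230,260:305],None,fx=8.8,fy=8.8,interpolation=cv2.INTER_CUBIC)[:281,:396]
A=np.vstack([f(cv2.imread('pics/t2.png'))[:281],f(a)[:281]]);B=np.vstack([g(cv2.imread('pics/s2.png')),g(b)])
cv2.imwrite('pics/c3.png',np.hstack([A,B]))
```

```text
7.0 [ 0.59955108 -0.01358003  0.11064305] [1.32796952e-05 1.51926851e-05 1.09659053e-05] [-0.92413621 -0.89536656  5.56872889]
```

View pics/c3.png

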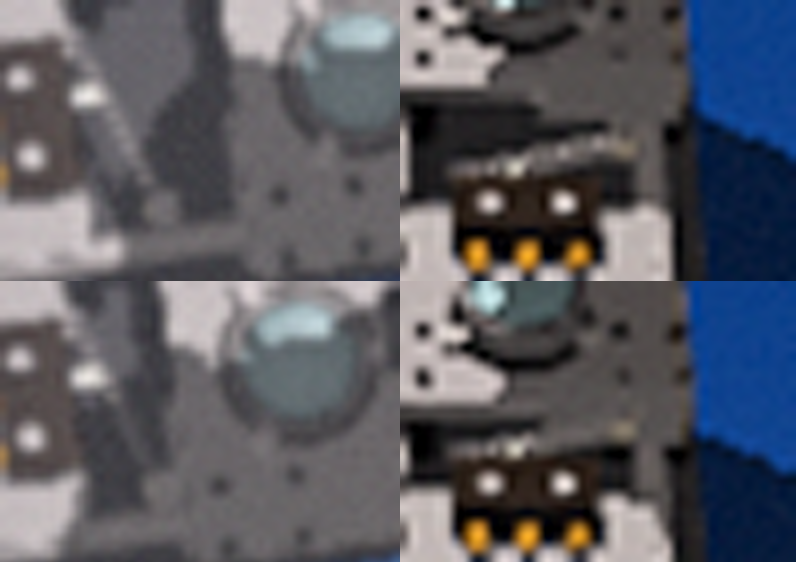

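The roller has not moved visibly: (160,205) and (160,485−281) in the top crops. The striker is about at it, as predicted. Readings are steady to 0.02 mm, so I'll step 6 mm and track the roller with averaged frames.

Emit:
arm_command(
  plan=[
    [[-0.014, 0.1, 0], 0, 1],
    [[-0.014, 0.1, 0], 0, 1],
    [[0, 0, 0], 0, 1],
    [[0, 0, 0], 0, 1],
    [[0, 0, 0], 0, 1],
  ],
)

```text
time: 7.5
eef_pos: [0.5988, -0.0085, 0.1106]
ee_rot: [0.213, -3.134, -0.002]
contact_force: [-0.6, -1.9, 6.2]
grip_width: 0.0211
grip_force: 25.2
```

```bash
cat > av.py <<'E'
import sys
from h import *
n=sys.argv[1]
a=np.mean([r.read_camera('top') for _ in range(8)],0)[...,::-1];b=np.mean([r.read_camera('side') for _ in range(8)],0)[...,::-1]
o=r.get_obs();print(o['time'],o['eef_pos'],o['contact_force'],o['grip_width'])
d=o['eef_pos'][:2]-np.array([.6193,-.1591]);print('striker s',d@[-.137,.9906]+.132,'(touch .2786 click .2873 goal .2905 limit .2932)')
cv2.imwrite(f'pics/t{n}.png',a);cv2.imwrite(f'pics/s{n}.png',b)
def f(x,y0,x0):
    c=np.clip(x[y0:y0+33,x0:x0+46]*1.5,0,255).astype(np.uint8);return cv2.resize(c,None,fx=8.6,fy=8.6,interpolation=cv2.INTER_CUBIC)
t=cv2.imread(f'pics/t3.png');s=cv2.imread('pics/s3.png')
cv2.imwrite(f'pics/c{n}.png',np.vstack([np.hstack([f(t,200,212),f(s,198,260)]),np.hstack([f(a,200,212),f(b,198,260)])]))
E
python3 av.py 4
```

```text
8.3 [ 0.59882648 -0.00849578  0.11066683] [-0.336737   -2.21271116  6.19390271] 0.021280301683203415
striker s 0.2839934093179712 (touch .2786 click .2873 goal .2905 limit .2932)[ WARN:0@7.400] global loadsave.cpp:1063 imwrite_ Unsupported depth image for selected encoder is fallbacked to CV_8U.
```

View pics/c4.png

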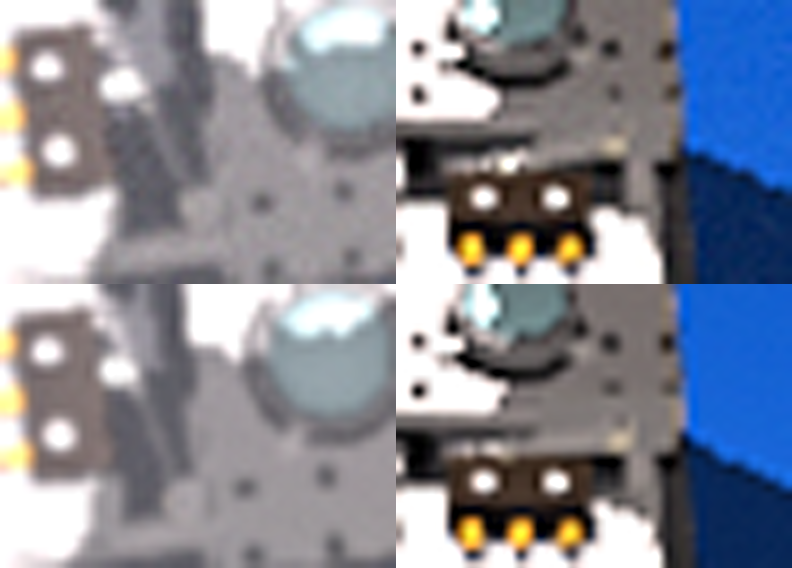

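Roller moved from about (200,203) to (185,212) in the top crop and down about 1 px in the side view, roughly 4 mm with 5.1 mm of carriage travel. Touch was therefore at s ≈ 0.279–0.280, as predicted. I'll advance to about 0.290.

Emit:
arm_command(
  plan=[
    [[-0.01, 0.07, 0], 0, 1],
    [[-0.01, 0.07, 0], 0, 1],
    [[-0.007, 0.05, 0], 0, 1],
    [[0, 0, 0], 0, 1],
    [[0, 0, 0], 0, 1],
    [[0, 0, 0], 0, 1],
  ],
)

```text
time: 8.9
eef_pos: [0.5981, -0.0034, 0.1106]
ee_rot: [-0.213, 3.134, 0.0]
contact_force: [-0.8, -2.6, 5.6]
grip_width: 0.021
grip_force: 25.2
```

```bash
python3 av.py 5 2>/dev/null
python3 - <<'E'
from h import *
# sub-pixel: track roller patch and lens between pictures, and where goals project
u=np.array([-.137,.9906,0])
rc=np.array([.547,.118,.066])
print('expected roller px at travel 0,8.7,11.9,14.6'); 
for n in('top','side'): print(n,w2px(n,[rc+u*t for t in(0,.0087,.0119,.0146)]).round(2).tolist())
E
```

```text
9.7 [ 0.59812636 -0.00342219  0.11066412] [-0.38699707 -3.18854253  5.10321928] 0.021275626775295025
striker s 0.28911522975100346 (touch .2786 click .2873 goal .2905 limit .2932)
expected roller px at travel 0,8.7,11.9,14.6
top [[234.43, 223.36], [231.03, 223.81], [229.78, 223.98], [228.72, 224.12]]
side [[284.54, 213.43], [284.66, 215.51], [284.7, 216.28], [284.74, 216.93]]
```

View pics/c5.png

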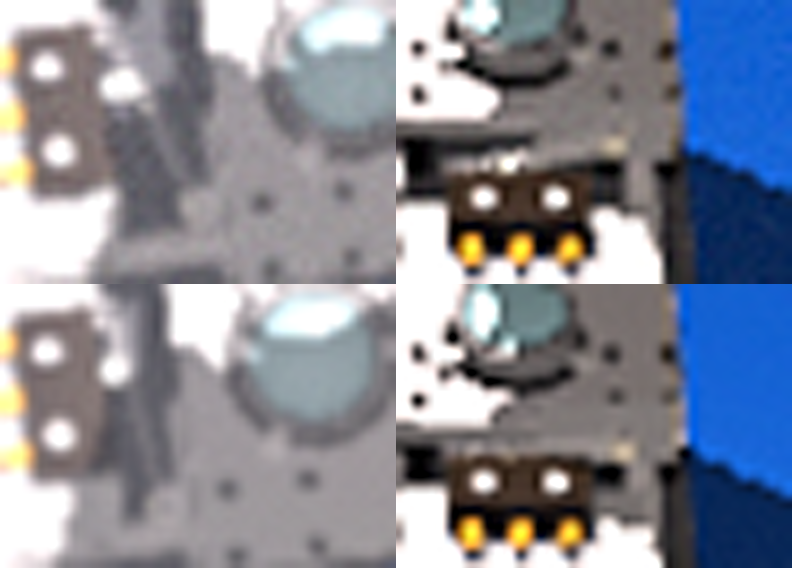

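Roller is now about (165,500) in the crop, i.e. top column 230.7 against 234.5 at rest. That is roughly 10 mm of travel, against 10.5 mm from the TCP. The click needs 8.7 mm and the limit is 14.6 mm, so I'll add about 1 mm, then release and rise.

Emit:
arm_command(
  plan=[
    [[-0.005, 0.037, 0], 0, 1],
    [[0, 0, 0], 0, 1],
    [[0, 0, 0], 0, 1],
    [[0, 0, 0], 0, 1],
    [[0, 0, 0], 0, 1],
  ],
)

```text
time: 10.2
eef_pos: [0.598, -0.0026, 0.1106]
ee_rot: [-0.212, 3.134, -0.0]
contact_force: [0.4, -2.7, 5.5]
grip_width: 0.0216
grip_force: 25.1
```

Emit:
arm_command(
  plan=[
    [[0, 0, 0], 0, 0.6],
    [[0, 0, 0], 0, 0.4],
    [[0, 0, 0], 0, 0.2],
    [[0, 0, 0], 0, 0],
    [[0, 0, 0], 0, 0],
    [[0, 0, 0], 0, 0],
    [[0, 0, 0], 0, 0],
    [[0, 0, 0], 0, 0],
  ],
)

```text
time: 11.0
eef_pos: [0.5981, -0.0029, 0.1103]
ee_rot: [-0.212, 3.134, 0.0]
contact_force: [-0.4, 0.2, 0.2]
grip_width: 0.0853
grip_force: 0.0
```

Emit:
arm_command(
  plan=[
    [[0, 0, 0.4], 0, 0],
    [[0, 0, 0.8], 0, 0],
    [[0, 0, 0.9], 0, 0],
    [[0, 0, 0.9], 0, 0],
    [[0, 0, 0.8], 0, 0],
    [[-0.3, -0.5, 0.3], 0, 0],
    [[-0.5, -0.9, 0], 0, 0],
    [[-0.5, -0.9, 0], 0, 0],
    [[-0.5, -0.9, 0], 0, 0],
    [[-0.5, -0.9, 0], 0, 0],
    [[-0.5, -0.9, 0], 0, 0],
    [[-0.3, -0.5, 0], 0, 0],
  ],
)

```text
time: 12.2
eef_pos: [0.5016, -0.1724, 0.2333]
ee_rot: [0.203, -3.133, 0.002]
contact_force: [-0.4, 0.1, 0.4]
grip_width: 0.0853
grip_force: 0.0
```

```bash
sed -i "s/\*1.5/*1.0/; s#pics/t3#pics/t0#; s#pics/s3#pics/s0#; s/200,212/198,212/g; s/,198,260/,198,260/g" av.py; python3 av.py 6 2>/dev/null
```

```text
13.0 [ 0.50508314 -0.16776836  0.2332718 ] [ 0.02103311 -0.08987196  0.72013343] 0.08510567341548257
striker s 0.13906082832815142 (touch .2786 click .2873 goal .2905 limit .2932)
```

View pics/c6.png

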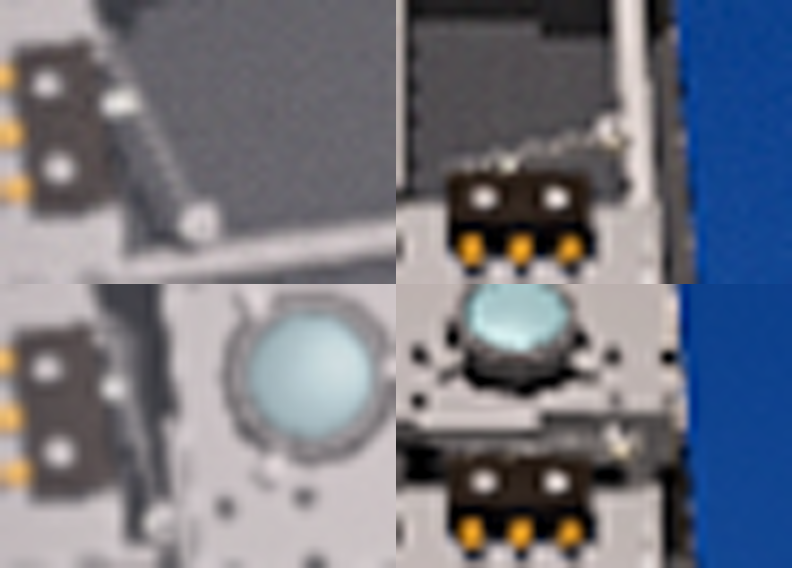

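In the clear view the roller went from (200,222) to (160,238) in the top crop and 2.7 px down in the side view. That is 11–12 mm of travel, inside the 8.7–14.6 mm window, and the arm is clear.

```bash
python3 -c "
from station import r
print(r.hand_in())"
```

```text
the job is handed in; nothing more can be done
None
```

I slid the carriage to the lamp head, released the knob and handed the job in at about 13 s. The pictures show the roller pushed 11–12 mm, past the 8.7 mm click and short of the 14.6 mm limit; the hand-in returned no verdict.

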